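# Line up the workshop containers by height

### The job

Four containers stand on the bare table top beyond the wooden board: the flat green-lidded tin, the blue-lidded pot, the yellow-lidded pot and the spray can. Stand them upright on the four black discs of the board, one centred on each disc, in order of height with the tallest on the disc next to the red end block and the shortest farthest from it. Leave the filler tube where it stands.

Things in the scene. Friction and masses are not known exactly. Their poses are not given: they have to be found in the camera images.
- nail_tin_mid (a point): flat round grey tin with a green lid (loose; on the bare table, not the similar tin far off on the orange mat), 32 mm high and 68 mm across; it starts upright on the table. The point is its centre, on its upright axis 16 mm above its underside; z points up its axis.
- blue_pot_mid (a point): white screw-top pot with a blue lid (loose), 58 mm high and 54 mm across; it starts upright on the table. The point is its centre, on its upright axis 29 mm above its underside; z points up its axis.
- yellow_pot_mid (a point): white screw-top pot with a yellow lid (loose), 75 mm high and 66 mm across; it starts upright on the table. The point is its centre, on its upright axis 37.5 mm above its underside; z points up its axis.
- spray_can_mid (a point): green spray can with a white band and a plain white cap (the cap is the top 28 mm, 52 mm across; loose), 105 mm high and 54 mm across; it starts upright on the table. The point is its centre, on its upright axis 52.5 mm above its underside; z points up its axis.
- mark_a: one of four identical black discs (74 mm across, 2 mm thick) fixed in a straight row, 100 mm apart centre to centre, along a pale wooden board (94 x 460 mm, 10 mm thick, fixed). This is the leftmost disc. Its origin is the centre of its underside, 10 mm above the table; its top is 12 mm above the table. Its y axis runs along the row (to the left as the robot sees it), z up.
- mark_b: one of four identical black discs (74 mm across, 2 mm thick) fixed in a straight row, 100 mm apart centre to centre, along a pale wooden board (94 x 460 mm, 10 mm thick, fixed). This is the second disc from the left. Its origin is the centre of its underside, 10 mm above the table; its top is 12 mm above the table. Its y axis runs along the row (to the left as the robot sees it), z up.
- mark_c: one of four identical black discs (74 mm across, 2 mm thick) fixed in a straight row, 100 mm apart centre to centre, along a pale wooden board (94 x 460 mm, 10 mm thick, fixed). This is the third disc from the left. Its origin is the centre of its underside, 10 mm above the table; its top is 12 mm above the table. Its y axis runs along the row (to the left as the robot sees it), z up.
- mark_d: one of four identical black discs (74 mm across, 2 mm thick) fixed in a straight row, 100 mm apart centre to centre, along a pale wooden board (94 x 460 mm, 10 mm thick, fixed). This is the rightmost disc. Its origin is the centre of its underside, 10 mm above the table; its top is 12 mm above the table. Its y axis runs along the row (to the left as the robot sees it), z up.
- red_block: red-painted end block (80 x 22 mm, 18 mm high) fixed across one end of the board, left or right, 62 mm beyond the centre of the end disc; its top is 28 mm above the table. Its origin is the centre of its underside. The block at the other end is the same size in bare wood.
- filler_tube: tall squeeze tube of filler, pale with green upper end, standing on its wide dark cap, loose, to the left of the board, on the orange mat (2 mm thick), 176 mm high and up to 64 mm wide; it is to be left alone. Its origin is the centre of its underside; z points up.
Things that resemble listed ones, but are neither listed nor needed, are in the scene too. What is shaped like the part that bears blue_pot_mid but pink or turquoise is not meant.

How it is judged:
At the end, for the whole second after the job is handed in: Counting from the red block, the spray can, the yellow-lidded pot, the blue-lidded pot and the nail tin each stand on their own disc, within 15 mm of its centre, upright within 0.1 rad, resting on the disc (height within 6 mm), at rest (((horizontal distance between red_block and mark_a below 0.1 m and horizontal distance between spray_can_mid and mark_a below 0.015 m and horizontal distance between yellow_pot_mid and mark_b below 0.015 m and horizontal distance between blue_pot_mid and mark_c below 0.015 m and horizontal distance between nail_tin_mid and mark_d below 0.015 m) or (horizontal distance between red_block and mark_d below 0.1 m and horizontal distance between spray_can_mid and mark_d below 0.015 m and horizontal distance between yellow_pot_mid and mark_c below 0.015 m and horizontal distance between blue_pot_mid and mark_b below 0.015 m and horizontal distance between nail_tin_mid and mark_a below 0.015 m)) and angle between each of nail_tin_mid, blue_pot_mid, yellow_pot_mid, spray_can_mid's own z axis and vertical below 0.1 rad and height (world z) of nail_tin_mid between 0.022 and 0.034 m and linear speed of each of nail_tin, blue_pot, yellow_pot, spray_can below 0.02 m/s and angular speed of each of nail_tin, blue_pot, yellow_pot, spray_can below 0.2 rad/s and height (world z) of blue_pot_mid between 0.035 and 0.047 m and height (world z) of yellow_pot_mid between 0.0435 and 0.0555 m and height (world z) of spray_can_mid between 0.0585 and 0.0705 m); the robot touches nothing.
It fails at once if the filler tube is shifted by more than 30 mm or knocked over (distance of filler_tube from where it was at the start of the episode above 0.03 m or angle between filler_tube's own z axis and vertical above 0.4 rad).
It also fails if it takes over 99 s, if anything falls off the work surface, if the arm or the gripper's body presses on something with over 40 N, if the wrist force passes 120 N, or if a joint passes its speed limit or range.

### The arm

A 7-joint arm with a two-finger parallel gripper is mounted at the origin on a cart in front of the work surface, level with it; the furniture and walls round the work are solid. World frame = base frame: x ahead of the robot, y to its left, z up, the work surface at z = 0. Lengths are in m, angles in rad, forces in N, time in s.
With the tool pointing down it reaches from about 0.4 to 0.9 m from the base axis. Payload 5.5 kg.
Tool frame: the origin (TCP) lies between the finger pads; the fingertips stand 19 mm ahead of it and the grasp point (between the pads) is the TCP (manip.tip_reach is the distance from the TCP to the fingertips, in m); z points along the fingers, y is the line along which they close (so a half turn about z gives the same grasp; the last joint's range is limited). The gripper opens to 92 mm and grips with 3 to 60 N. Pads are 19 mm wide; open, the fingers measure 130 mm over their backs; the gripper's body (75 mm by 190 mm) begins 47 mm behind the grasp point.
Start: joints at [1.5, 0.501, -0.427, 1.55, 0.221, 1.138, -0.21], TCP at [0.213, -0.614, 0.246] pointing down, gripper open.
Joint ranges: [-2.88, 2.88], [-0.31, 2.03], [-1.54, 1.56], [0.2, 2.42], [-1.41, 4.55], [0.19, 2.02], [-2.57, 2.57]. Speed limits (rad/s): [2.57, 2.57, 3.14, 3.14, 3.14, 3.14, 3.14].

### API

Orientations are given as a unit quaternion [x, y, z, w].
In Python, from station import manip gives the robot as it stands. Calls block until the motion is done:
- manip.move_to(position, orientation): joint-space move of the TCP to a pose.
- manip.line_to(position, speed=0.15, rotation=None, contact_N=None): straight line of the TCP; rotation=None keeps the orientation; speed is the mean speed in m/s. With contact_N (N) it stops when the force on the tool has changed by that much, and returns True; else False.
- manip.move_joints(angles): joint-space move.
- manip.gripper_open() and manip.grasp(squeeze=None): open the fingers fully, or close them until they stop; squeeze is the grip in N (None keeps the last).
- manip.hold(seconds).
- manip.solve_ik(position, orientation): joint angles nearest the present ones, or None.
- manip.get_obs(): the state.
- manip.camera(name): name is "scene" or "top" or "wrist"; returns the picture (400x640x3 uint8, red, green, blue); there is no depth.
- manip.calibration(name): a dict with "fx", "fy", "cx", "cy" (pixels), "R" (3x3) and "t" (3): a world point X has camera coordinates R X + t. Camera axes: x right, y down, z forward; pixel columns grow to the right and rows downward; lengths in m; the calibration is good to about 2 mm. The wrist camera is an equidistant fisheye: a pixel r from the principal point sees the ray r / f radians off the axis. A picture is of the moment at which its call begins: read the wrist's pose just before it. calibration takes no time and is no camera call; for the wrist camera it gives the pose at the moment of the call.
A pose or a line that the arm cannot do raises manip.PlanningError and nothing moves.
- manip.sign_off(): hands the job in; it is judged then, once.
Trained networks look in the newest picture that a camera, given by its name, has taken for a name from the list of things; names that differ only in an ending like _2 or _b are one class to them, and where a whole thing is asked for, a point or a joint stands for the part that bears it (a point fixed in the world has none). Each returns a list of dicts, best first, with "conf" (0 to 1); they miss things now and then, are a little off and sometimes report something else, mostly with a low value. They report only what shows in the picture. A call takes as long as a camera call. They do not tell look-alikes from the thing itself.
- manip.silhouettes(target, camera): "mask" (400x640 bool, what is visible of it).
- manip.place_of(target, camera): "xyz" ([x, y, z] in m, in world coordinates, good to about 4 mm: a listed point, or the origin of a listed thing).
The state is a dict: "clock": time; "q": joint angles; "joint_vel": joint speeds; "joint_torque": joint torques, N m; "ee_pos": TCP position; "eef_rot": TCP orientation; "wrist_force": force on the tool from outside, world axes, zero at the start; "ft_torque": the same for the moment, N m; "finger_gap": finger opening in m; "grasp_force": force on a finger pad.
Only numpy, scipy, OpenCV 4.12 (cv2) and the standard library are available. Lean on these libraries where they do the work, as an engineer would, in place of code of your own. Each camera call takes 0.05 s, during which the arm holds its last target. There are 200 camera calls.

## Working session

There is one attempt and no reset: what is moved stays moved. The work goes in short steps, each a Python script; the robot and the scene stay as the last script left them, time stands still between calls to the robot, and variables do not carry over. Pictures are saved under pics/ and viewed, at most 14 in all, crops included, and the job is handed in when it is done.

```bash
mkdir -p pics; ls; python3 - <<'E'
from station import manip
import cv2,numpy as np
for c in ["scene","top"]:
    im=manip.camera(c); cv2.imwrite(f"pics/{c}0.png",im[:,:,::-1])
    k=manip.calibration(c); print(c,k["fx"],np.round(-np.array(k["R"]).T@k["t"],3))
    for n in ["nail_tin_mid","blue_pot_mid","yellow_pot_mid","spray_can_mid","mark_a","red_block","filler_tube"]:
        R=np.array(k["R"]);out=[]
        for d in manip.place_of(n,c):
            p=R@d["xyz"]+k["t"]; out.append((round(d["conf"],2),np.round(d["xyz"],3).tolist(),[int(k["fx"]*p[0]/p[2]+k["cx"]),int(k["fy"]*p[1]/p[2]+k["cy"])]))
        print(n,*out,sep="\n   ")
o=manip.get_obs();print(o["clock"],o["ee_pos"],o["eef_rot"])
E
```

```text
pics
scene 508.2368830696449 [0.072 0.761 0.902]
nail_tin_mid
   (0.93, [0.556, -0.404, 0.016], [423, 146])
   (0.57, [0.438, -0.098, 0.012], [409, 222])
blue_pot_mid
   (0.94, [0.678, -0.016, 0.031], [312, 198])
   (0.93, [0.753, -0.199, 0.03], [328, 154])
   (0.87, [0.598, -0.085, 0.03], [352, 196])
   (0.81, [0.695, -0.118, 0.028], [329, 177])
   (0.72, [0.8, -0.055, 0.027], [285, 175])
yellow_pot_mid
   (0.8, [0.609, -0.236, 0.036], [379, 164])
spray_can_mid
   (0.87, [0.597, 0.078, 0.051], [315, 226])
mark_a
   (0.73, [0.432, -0.204, 0.008], [430, 201])
   (0.66, [0.448, 0.096, 0.012], [364, 270])
   (0.66, [0.438, -0.099, 0.011], [409, 222])
   (0.62, [0.447, -0.002, 0.014], [386, 243])
red_block
   (0.54, [0.428, -0.267, 0.01], [442, 188])
filler_tube
   (0.63, [0.544, 0.321, 0.001], [268, 321])
top 504.01970310643725 [ 0.356 -0.01   1.311]
nail_tin_mid
   (0.8, [0.555, -0.402, 0.019], [466, 204])
   (0.58, [0.593, -0.082, 0.023], [343, 192])
blue_pot_mid
   (0.82, [0.804, -0.058, 0.026], [331, 114])
   (0.72, [0.754, -0.197, 0.029], [384, 131])
   (0.69, [0.691, -0.118, 0.029], [355, 155])
   (0.63, [0.598, -0.085, 0.025], [343, 190])
   (0.61, [0.676, -0.019, 0.033], [317, 161])
yellow_pot_mid
   (0.87, [0.605, -0.234, 0.04], [402, 185])
spray_can_mid
   (0.97, [0.6, 0.081, 0.052], [279, 189])
mark_a
   (0.93, [0.44, -0.105, 0.01], [353, 252])
   (0.86, [0.45, 0.097, 0.013], [274, 250])
   (0.81, [0.433, -0.202, 0.008], [391, 253])
   (0.61, [0.446, -0.0, 0.012], [312, 250])
red_block
   (0.8, [0.427, -0.265, 0.006], [415, 255])
filler_tube
   (0.63, [0.54, 0.32, 0.005], [189, 217])
0.8 [ 0.21303261 -0.6141321   0.24577745] [9.86106765e-01 1.66112745e-01 5.27818078e-05 4.24486432e-05]
```

```bash
python3 - <<'E'
import cv2
a=cv2.imread("pics/scene0.png");b=cv2.imread("pics/top0.png")
cv2.imwrite("pics/s1.png",cv2.resize(a[110:350,190:510],(800,600),interpolation=cv2.INTER_CUBIC))
cv2.imwrite("pics/t1.png",cv2.resize(b[60:300,180:500],(800,600),interpolation=cv2.INTER_CUBIC))
E
```

```text
(no output)
```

View pics/s1.png

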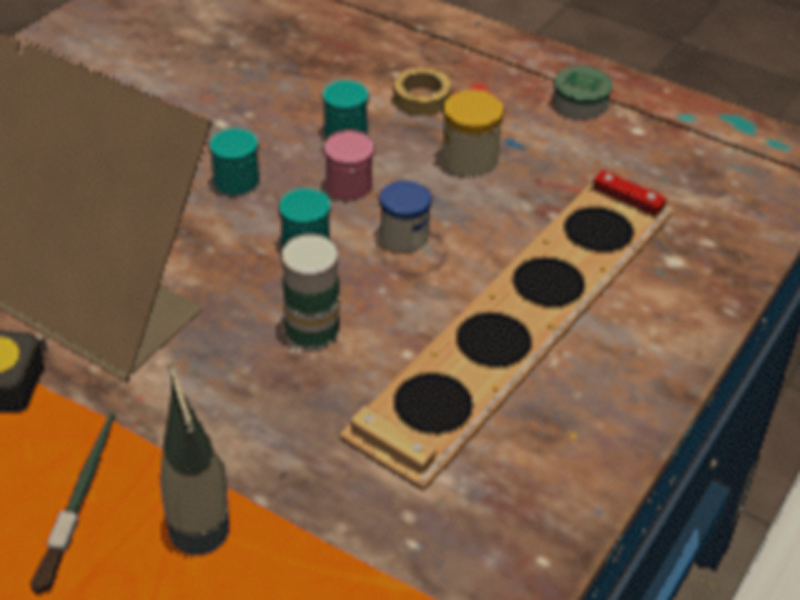

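View pics/t1.png

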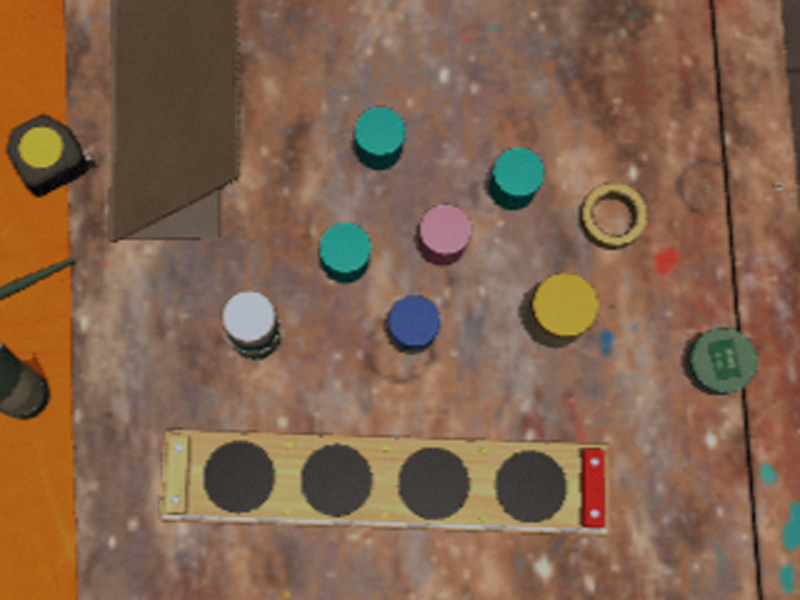

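View pics/top0.png

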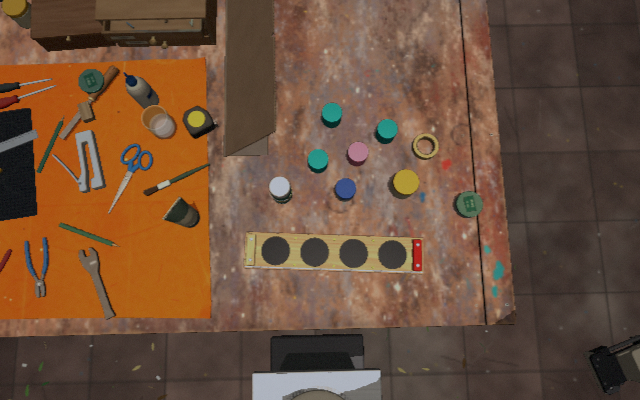

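```bash
cat > h.py <<'E'
from station import manip
import numpy as np
# disc row: least-squares fit of 8 reports with known 0.1 m spacing
P=np.array([[.432,-.204],[.438,-.099],[.447,-.002],[.448,.096],[.433,-.202],[.440,-.105],[.446,0],[.450,.097]])
k=np.array([-1.5,-.5,.5,1.5]*2)*.1
u=k@(P-P.mean(0)); u/=np.linalg.norm(u); C=P.mean(0)
D=dict(zip("dcba",[C+s*u for s in k[:4]]))
rowx=np.arctan2(-u[0],u[1])            # across the board
S=dict(spray=((.5985,.0795),.070,90,"d"),yellow=((.607,-.235),.045,10,"c"),
       blue=((.598,-.085),.035,10,"b"),tin=((.5555,-.403),.024,0,"a"))
def quat(th):                           # closing line at th from world x, tool down
    a=(th+np.pi/2)/2; return [np.cos(a),np.sin(a),0,0]
def best(p,th):                         # of the two equal grasps, the one nearest mid-range
    c=[]
    for t in (th,th+np.pi,th-np.pi):
        q=manip.solve_ik(p,quat(t))
        if q is not None: c.append((abs(q[6]),t,q))
    return min(c,key=lambda e:e[0])
def go(p,th):
    _,t,q=best(p,th); manip.move_to(p,quat(t))
def carry(n,H=.22):
    xy,z,th,d=S[n]; g=D[d]
    go([*xy,H],np.radians(th)); manip.gripper_open()
    manip.line_to([*xy,z],.15); manip.grasp(30); o=manip.get_obs()
    print(n,"gap",round(o["finger_gap"],4),"F",o["grasp_force"],"t",o["clock"])
    manip.line_to([*xy,H],.2)
    print("  held gap",round(manip.get_obs()["finger_gap"],4))
    go([*g,H],rowx); manip.line_to([*g,z+.025],.2)
    c=manip.line_to([*g,z+.010],.03,contact_N=5); o=manip.get_obs()
    print("  contact",c,"z",o["ee_pos"][2]-z,"t",o["clock"])
    manip.gripper_open(); manip.line_to([*g,H],.2)
E
python3 - <<'E'
from h import *
print({a:b.round(4) for a,b in D.items()},rowx)
for n,(xy,z,th,d) in S.items():
    for p,t in (([*xy,.22],np.radians(th)),([*xy,z],np.radians(th)),([*D[d],.22],rowx),([*D[d],z+.01],rowx)):
        e=best(p,t); print(n,round(e[1],2),np.round(e[2],2))
E
```

```text
{'d': array([ 0.4332, -0.2021]), 'c': array([ 0.4389, -0.1023]), 'b': array([ 0.4446, -0.0025]), 'a': array([0.4503, 0.0974])} -0.05696681092812065
spray 1.57 [ 0.48  0.57 -0.91  1.69  0.5   1.13  1.  ]
spray 1.57 [ 0.51  0.85 -0.98  1.78  0.84  0.99  0.76]
spray -0.06 [ 1.16  0.31 -0.91  1.99  0.29  0.98  0.06]
spray -0.06 [ 1.02  0.54 -0.78  2.09  0.57  0.73 -0.18]
yellow 0.17 [ 0.93  0.66 -0.91  1.56  0.55  1.19  0.1 ]
yellow 0.17 [ 0.78  0.81 -0.66  1.66  0.61  0.88  0.05]
yellow -0.06 [ 1.09  0.28 -1.05  2.04  0.3   0.97 -0.17]
yellow -0.06 [ 0.81  0.56 -0.76  2.16  0.64  0.66 -0.46]
blue 0.17 [ 0.82  0.63 -1.03  1.68  0.58  1.17 -0.19]
blue 0.17 [ 0.69  0.83 -0.82  1.79  0.78  0.88 -0.33]
blue -0.06 [ 1.03  0.37 -1.26  2.05  0.42  1.01 -0.51]
blue -0.06 [ 0.53  0.55 -0.69  2.18  0.61  0.61 -0.66]
tin 0.0 [ 1.06  0.66 -0.73  1.47  0.46  1.19  0.27]
tin 0.0 [ 0.97  0.87 -0.58  1.57  0.57  0.88  0.19]
tin -0.06 [ 0.83  0.5  -1.36  2.02  0.56  1.08 -0.85]
tin -0.06 [ 0.27  0.58 -0.65  2.14  0.62  0.61 -0.88]
```

Possible confusions (top image pixels):
- **Tin:** one on the bare table at (469,204), one on the orange mat at (90,80). I choose (469,204).
- **Pots like the blue one:** turquoise at (331,114), (387,130) and (318,160), pink at (357,153), blue at (345,189). I choose (345,189).
- **Yellow lid:** pot at (405,182), tape measure at (197,119), ring at (425,146), jar at (14,6). I choose (405,182).
- **Spray can:** at (280,188), with the filler tube at (182,212). I choose (280,188).

The close crop t1 confirms each choice. The red block is at the right end, (417,255), so the spray can goes on d, yellow on c, blue on b and the tin on a.

```bash
python3 - <<'E'
from h import *
import cv2
carry("spray")
cv2.imwrite("pics/s2.png",manip.camera("scene")[:,:,::-1])
E
```

```text
spray gap 0.0531 F 29.990113258827478 t 5.6667
  held gap 0.053
  contact True z 0.01190584107759178 t 9.05
```

View pics/s2.png

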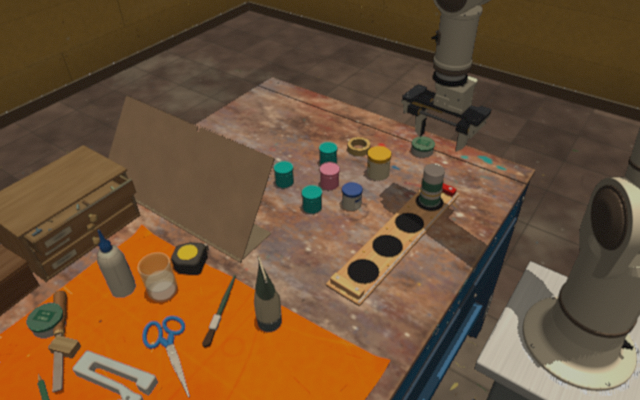

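The spray can stands upright on disc d, at (432,190), next to the red block. I'll carry on with the other three.

```bash
python3 - <<'E'
from h import *
import cv2
for n in("yellow","blue","tin"): carry(n)
go([.6,-.4,.3],0)
tg=dict(spray_can_mid="d",yellow_pot_mid="c",blue_pot_mid="b",nail_tin_mid="a")
for c in("top","scene"):
    im=manip.camera(c)[:,:,::-1]; cv2.imwrite(f"pics/{c}9.png",im)
    for n,d in tg.items():
        for r in manip.place_of(n,c):
            e=np.array(r["xyz"])[:2]-D[d]
            if np.hypot(*e)<.05: print(c,n,round(r["conf"],2),np.round(r["xyz"],3),"err mm",(e*1e3).round(1))
    for r in manip.place_of("mark_a",c): print(c,"mark",np.round(r["xyz"],3))
    if c=="scene": cv2.imwrite("pics/s9.png",cv2.resize(im[110:350,250:570],(800,600),interpolation=cv2.INTER_CUBIC))
print(manip.get_obs()["clock"])
E
```

```text
yellow gap 0.0651 F 29.990983307361603 t 13.5667
  held gap 0.0651
  contact True z 0.012191139404771775 t 16.8167
blue gap 0.0533 F 30.00023603439331 t 21.4167
  held gap 0.0537
  contact True z 0.0119087763716417 t 24.6417
tin gap 0.0675 F 30.000304877758026 t 30.1833
  held gap 0.0674
  contact True z 0.012008186999170535 t 34.6417
top spray_can_mid 0.77 [ 0.433 -0.203  0.064] err mm [-0.2 -1.2]
top yellow_pot_mid 0.95 [ 0.436 -0.103  0.057] err mm [-3. -1.]
top blue_pot_mid 0.64 [ 0.443 -0.001  0.038] err mm [-1.6  1.5]
top nail_tin_mid 0.87 [0.451 0.099 0.028] err mm [0.9 1.4]
top mark [ 0.446 -0.002  0.009]
top mark [0.448 0.097 0.013]
top mark [ 0.438 -0.103  0.008]
top mark [ 0.43  -0.204  0.012]
scene spray_can_mid 0.78 [ 0.433 -0.204  0.06 ] err mm [-0.  -1.8]
scene yellow_pot_mid 0.73 [ 0.441 -0.103  0.051] err mm [ 2.  -0.6]
scene nail_tin_mid 0.62 [0.447 0.096 0.028] err mm [-2.9 -1.2]
scene mark [ 0.439 -0.103  0.013]
scene mark [ 0.432 -0.201  0.009]
scene mark [0.45  0.099 0.012]
scene mark [ 0.446 -0.001  0.013]
38.8417
```

View pics/s9.png

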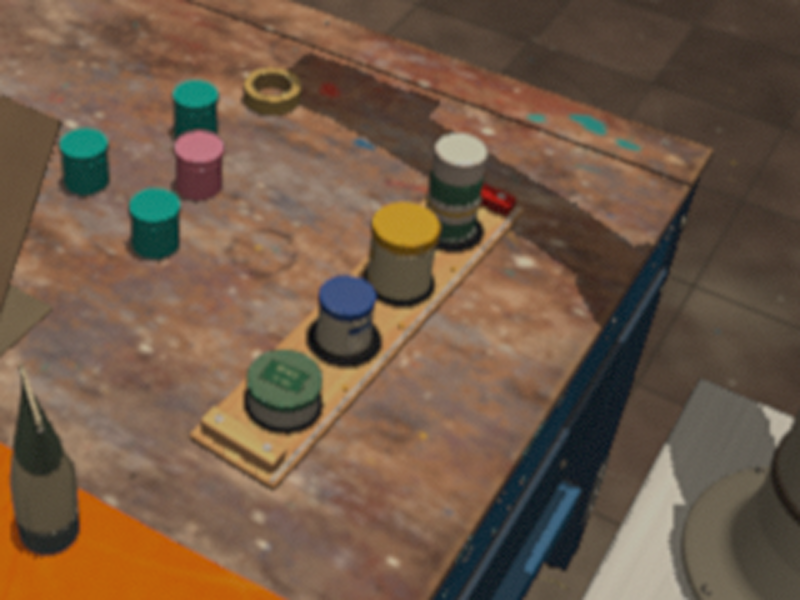

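View pics/top9.png

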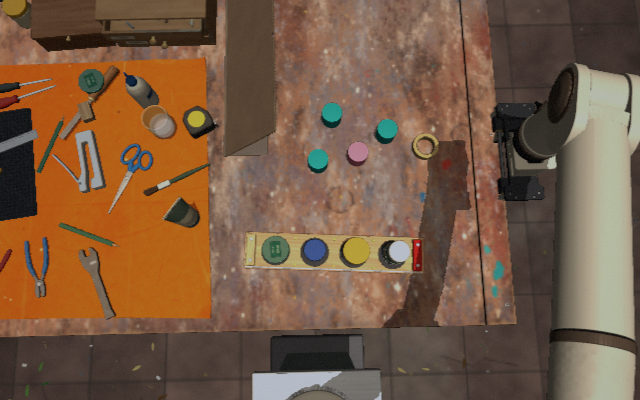

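The pictures show all four containers upright and centred on their discs. In the top image, from the red block, they are the spray can (398,252), yellow (356,251), blue (315,251) and the tin (275,250). The filler tube has not moved, at (182,212).

```bash
python3 -c "
from station import manip
print(manip.sign_off())"
```

```text
the job is handed in; nothing more can be done
None
```

The job is handed in: spray can, yellow pot, blue pot and nail tin stand upright on discs d, c, b and a, tallest next to the red block, each measured within about 4 mm of its disc centre. The filler tube was not touched, and the last clock reading before hand-in was 38.8 s; the hand-in call returned no verdict.

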